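Weigh two turned furniture feet and pass on the heavier

TASK

Find out which of the two turned wooden feet is the heavier: slide them from the feed deck so that one stands in the middle of each pan of the balance, take the hand away and let the balance settle. Then move the foot on the pan that sinks lower on into the tray behind the pans, clear of the pan, and leave the lighter one standing in the middle of its pan. Keep both feet upright and do not disturb the glue jar, the hammer or the sanding block.

Things in the scene. Friction and masses are not known exactly. Their poses are not given: they have to be found in the camera images.
- station: fixed plywood weighing station, 300 mm (x) by 420 mm (y), on the bench; origin: centre of its underside, z up. Two straight lanes run along its +y, centred at its x = -70 and +70 mm: feed deck (y -190 to -53 mm), then balance pan (y -50 to 50), then out tray (from y 54), each a step lower than the last
- deck (a point): centre of the feed deck's top, 71 mm above the bench, axes as the station's. Each lane is 92 mm wide between side strips that stand 6 mm above the deck
- tray (a point): centre of the tray's floor, 48 mm above the bench, axes as the station's. Inside it is 276 mm (x) by 144 mm (y); walls 40 mm above the floor on three sides, none towards the pans; a 10 mm thick divider, 34 mm above the floor, runs along y through the middle, between the lanes
- pointer_plate (a point): top edge of the small white plate midway between the pans, 135 mm above the bench, 52 mm wide; a red upright pointer fixed to the beam (tip 125 mm high) moves in front of it and leans towards the lower pan
- pan_near_top (a point): centre of the upper face of the balance pan in the lane nearer the robot (station x = -70 mm). The aluminium pan is 104 by 100 mm (along y), always level, with 6 mm lips along its two sides, open at both ends; 62 mm above the bench when level, moves 8 mm up or down
- pan_far_top (a point): the same for the pan in the lane farther from the robot (station x = +70 mm)
- beam (a joint): tilt of the balance beam, 0 level (as when empty), -0.114 to 0.114 rad; positive: the far pan is down and the near pan up (pans move 70 mm times the angle, opposite ways). Weakly centred by a spring: a difference of about 20 g takes it to the stop, smaller differences give proportionally less; it is damped and settles in about 2 s
- foot_a: turned wooden bun foot, an upright round block 80 mm across (straight sides from 6 to 46 mm up, flat 72 mm underside, tapering to 62 mm across the top), 60 mm tall, too wide to grip across; 100 to 370 g, and the two look alike whatever they weigh. Origin: centre of its underside, z up. Starts standing on the feed deck in one of the two lanes, with no fixed link between foot and lane
- foot_b: turned wooden bun foot, an upright round block 80 mm across (straight sides from 6 to 46 mm up, flat 72 mm underside, tapering to 62 mm across the top), 60 mm tall, too wide to grip across; 100 to 370 g, and the two look alike whatever they weigh. Origin: centre of its underside, z up. Starts standing on the feed deck in one of the two lanes, with no fixed link between foot and lane
- glue_jar: bystander: loose jar with yellow cap, 68 mm across, 110 mm tall, origin at the centre of its underside
- hammer: bystander: hammer 260 mm long lying on the bench, origin at its middle underneath
- sanding_block: bystander: cork block 110 x 65 x 35 mm, origin at the centre of its underside
Not all that is in view belongs to the job. What is shaped like the foot_b but pink is not meant. What is shaped like the foot_a but red is not meant.

How it is judged:
On the way:
1. one foot stands on each pan (within 30 mm of its middle), untouched by the robot, and the balance has come to rest (((horizontal distance between foot_a and pan_near_top below 0.03 m and z of foot_a in the frame of pan_near_top below 0.006 m and angle between each of foot_a, foot_b's own z axis and vertical below 0.12 rad and horizontal distance between foot_b and pan_far_top below 0.03 m and z of foot_b in the frame of pan_far_top below 0.006 m) or (horizontal distance between foot_b and pan_near_top below 0.03 m and z of foot_b in the frame of pan_near_top below 0.006 m and angle between each of foot_b, foot_a's own z axis and vertical below 0.12 rad and horizontal distance between foot_a and pan_far_top below 0.03 m and z of foot_a in the frame of pan_far_top below 0.006 m)) and velocity of joint beam between -0.05 and 0.05 rad/s and contact force between each of foot_a, foot_b and the fingers below 0.05 N and contact force between each of foot_a, foot_b and the arm below 0.05 N and linear speed of each of foot_a, foot_b below 0.01 m/s), for 0.4 s.
At the end, for the whole second after the job is handed in: The heavier foot (either one if they differ by less than 5 %) stands upright on the tray floor, its centre at least 85 mm and at most 175 mm along the station's +y; the lighter one stands upright within 30 mm of the middle of a pan; both are at rest and untouched (((y of foot_a in the frame of station between 0.085 and 0.175 m and x of foot_a in the frame of station between -0.14 and 0.14 m and z of foot_a in the frame of station between 0.04 and 0.056 m and angle between foot_a's own z axis and vertical below 0.12 rad and ((horizontal distance between foot_b and pan_near_top below 0.03 m and z of foot_b in the frame of pan_near_top below 0.006 m and angle between foot_b's own z axis and vertical below 0.12 rad) or (horizontal distance between foot_b and pan_far_top below 0.03 m and z of foot_b in the frame of pan_far_top below 0.006 m and angle between foot_b's own z axis and vertical below 0.12 rad)) and contact force between foot_a and station above 2.05029 N) or (y of foot_b in the frame of station between 0.085 and 0.175 m and x of foot_b in the frame of station between -0.14 and 0.14 m and z of foot_b in the frame of station between 0.04 and 0.056 m and angle between foot_b's own z axis and vertical below 0.12 rad and ((horizontal distance between foot_a and pan_near_top below 0.03 m and z of foot_a in the frame of pan_near_top below 0.006 m and angle between foot_a's own z axis and vertical below 0.12 rad) or (horizontal distance between foot_a and pan_far_top below 0.03 m and z of foot_a in the frame of pan_far_top below 0.006 m and angle between foot_a's own z axis and vertical below 0.12 rad)) and contact force between foot_a and station below 2.26611 N)) and contact force between each of foot_a, foot_b and the fingers below 0.05 N and contact force between each of foot_a, foot_b and the arm below 0.05 N and linear speed of each of foot_a, foot_b below 0.01 m/s).
It fails at once if a foot falls over or off the station (angle between any of foot_a, foot_b's own z axis and vertical above 0.8 rad or height (world z) of any of foot_a, foot_b below 0.03 m).
It fails at once if a bystander is moved more than 30 mm (distance of any of glue_jar, hammer, sanding_block from where it was at the start of the episode above 0.03 m).
It also fails if it takes over 69 s, if anything falls off the work surface, if the arm or the gripper's body presses on something with over 40 N, if the wrist force passes 120 N, or if a joint passes its speed limit or range.

ROBOT

A 7-joint arm with a two-finger parallel gripper is mounted at the origin on the work surface. World frame = base frame: x ahead of the robot, y to its left, z up, the work surface at z = 0. Lengths are in m, angles in rad, forces in N, time in s.
With the tool pointing down it reaches from about 0.35 to 0.9 m from the base axis. Payload 8.1 kg.
Tool frame: the origin (TCP) lies at the very end of the fingers, on their centre line; the grasp point (between the pads) lies grip_point_offset behind it (grip_point_offset is the distance from the TCP to the grasp point, in m); y points along the fingers, x is the direction in which the jaws open and shut, and the axes are right-handed (so a half turn about y gives the same grasp; the last joint's range is limited). The gripper opens to 92 mm and grips with 3 to 60 N. Pads are 19 mm wide; open, the fingers measure 130 mm over their backs; the gripper's body (75 mm by 190 mm) begins 47 mm behind the grasp point.
Start: joints at [-1.424, 0.434, 0.025, 1.573, -0.012, 1.134, -0.075], TCP at [0.155, 0.606, 0.227] pointing down, gripper open.
Joint ranges: [-2.62, 2.62], [-0.44, 2.09], [-1.27, 1.32], [0.08, 2.57], [-1.32, 4.46], [0.12, 2], [-2.74, 2.74]. Speed limits (rad/s): [2.22, 2.22, 3.01, 3.01, 3.14, 3.14, 3.14].

INTERFACE

Orientations are given as a unit quaternion [w, x, y, z].
In Python, from rig import * gives the robot as it stands.
- The arm moves only by the shell command python3 -m jog 'ROWS' [FORCE]. ROWS is JSON, a list of rows, each an object of numbers: "x", "y", "z": the shift along the tool's x, y, z scaled (see below); "ax", "ay", "az": the turn, a rotation vector about the tool's x, y, z scaled (see below); "grip": the closure, from -1 (fully open) to 1 (shut). In form: [{"x": .., "y": .., "z": .., "ax": .., "ay": .., "az": .., "grip": ..}, ...]. A call has 1 to 10 rows; each row is the pose to reach, as a shift and turn from the pose commanded when the call began, along the tool's axes at that moment, turning the shorter way round; what a row does not reach only later rows make up. The controller multiplies each number of a shift by 50 cm and each number of a turn by 360 degrees. A row lasts 1/8 s, in which the tool goes at most 62.5 mm and 10.7 degrees, less where a joint would pass 70% of its speed; a pose out of reach is approached as far as the arm can. A call with a number of a shift or a turn outside -1 to 1 is refused whole. A call with a gripper value outside its range is refused whole. The fingers move at their own pace and stop on an object; FORCE is the grip in N (left out, the last holds). Time passes only in rows, so rows that repeat a pose let the fingers close. It gives the time, the measured TCP pose, the force and the opening at its end, in the units of the state.
- get_state(): the state, without advancing time (a new reading comes with each control period).
- capture(name): name is "side" or "top"; returns the picture (384x512x3 uint8, red, green, blue); there is no depth.
- camera_params(name): a dict with "fx", "fy", "cx", "cy" (pixels), "k1" (the pictures are not rectified: a ray, as slopes to the right and down, at radius r is drawn at 1 + k1 r^2 times it, then the intrinsics apply), "R" (3x3) and "t" (3): a world point X has camera coordinates R X + t. Camera axes: x right, y down, z forward; pixel columns grow to the right and rows downward; lengths in m; the calibration is good to about 2 mm. A picture is of the moment at which its call begins. camera_params takes no time and is no camera call.
- job_done(): hands the job in, once; it reports no verdict.
The state is a dict: "time": time; "joints": joint angles; "dq": joint speeds; "effort": joint torques, N m; "eef_pos": TCP position; "ee_rot": TCP orientation; "contact_force": force on the tool from outside, world axes, zero at the start; "torque": the same for the moment, N m; "gripper_width": opening from 0.0 (shut) to 1.0 (fully open).
Only numpy, scipy, OpenCV 4.12 (cv2) and the standard library are available. Lean on these libraries where they do the work, as an engineer would, in place of code of your own. Each camera call takes 0.05 s, during which the arm holds its last target. There are 200 camera calls.

## Working session

There is one attempt and no reset: what is moved stays moved. The work goes in short steps, Python scripts to look and compute and a shell command to move; the robot and the scene stay as the last step left them, time stands still between calls to the robot, and variables do not carry over. Pictures are saved under pics/ and viewed, about 8 in all and at most 12, crops included, and the job is handed in when it is done.

```bash
ls; mkdir -p pics; python3 - <<'E'
from rig import *
import cv2
s=get_state();print({k:s[k] for k in('time','eef_pos','ee_rot','contact_force','gripper_width')})
for n in('side','top'):
    p=camera_params(n);print(n,p)
    cv2.imwrite(f'pics/{n}0.png',capture(n)[:,:,::-1])
try: print(grip_point_offset)
except Exception as e: print(e)
E
```

```text
pics
{'time': 0.0, 'eef_pos': array([0.15442438, 0.60510954, 0.22596043]), 'ee_rot': array([-0.55802278,  0.55877205,  0.43341935, -0.43420276]), 'contact_force': array([-0.56713116,  0.3006358 , -0.01335836]), 'gripper_width': 1.0007665171935154}
side {'fx': 436.36654160653455, 'fy': 436.36654160653455, 'cx': 251.11497241021493, 'cy': 189.26094027237008, 'k1': -0.03674721595354858, 'R': array([[ 0.72256058, -0.69108754, -0.01744211],
       [-0.46225696, -0.46424064, -0.75551249],
       [ 0.51402793,  0.55396628, -0.65490201]]), 't': array([-0.39508138,  0.32022764,  1.05666883])}
top {'fx': 414.3227764838417, 'fy': 414.3227764838417, 'cx': 256.8257051679561, 'cy': 192.68286543695118, 'k1': -0.07937367076050185, 'R': array([[-0.02839558, -0.99949576,  0.01420993],
       [-0.99283164,  0.02654946, -0.11653521],
       [ 0.11609918, -0.01741715, -0.9930849 ]]), 't': array([-1.62206313e-04,  5.34748530e-01,  1.29153519e+00])}
0.0188
```

```bash
python3 -c "
import cv2,numpy as np
a=cv2.imread('pics/side0.png');b=cv2.imread('pics/top0.png')
cv2.imwrite('pics/both0.png',cv2.resize(np.hstack([a,b]),(800,300),interpolation=cv2.INTER_AREA))"
```

```text
(no output)
```

View pics/top0.png

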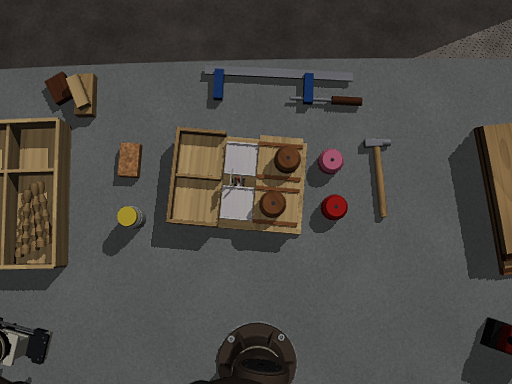

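View pics/side0.png

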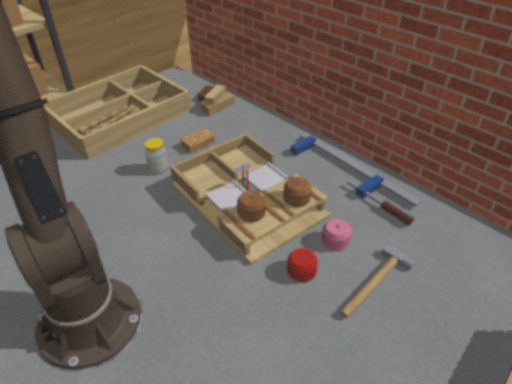

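The top view shows four round blocks. Two are brown, at (287,158) and (272,204), standing in the lanes on the feed deck. One is pink at (331,161) and one is red at (334,207), both on the bench. The brown ones on the deck fit the description. Next I'll measure them and confirm in an enlarged crop.

```bash
cat > h.py <<'E'
from rig import *
import numpy as np, cv2
def ray(n,uv):
    p=camera_params(n);K=np.array([[p['fx'],0,p['cx']],[0,p['fy'],p['cy']],[0,0,1]])
    q=cv2.undistortPoints(np.array(uv,float).reshape(-1,1,2),K,np.array([p['k1'],0,0,0.]))[:,0]
    d=np.c_[q,np.ones(len(q))]@p['R'];return -p['R'].T@p['t'],d
def cast(n,uv,z):
    o,d=ray(n,uv);return o+d*((z-o[2])/d[:,2])[:,None]
def proj(n,X):
    p=camera_params(n);K=np.array([[p['fx'],0,p['cx']],[0,p['fy'],p['cy']],[0,0,1]])
    return cv2.projectPoints(np.array(X,float).reshape(-1,1,3),cv2.Rodrigues(p['R'])[0],p['t'],K,np.array([p['k1'],0,0,0.]))[0][:,0]
def blobs(m,amin=60):
    n,l,st,c=cv2.connectedComponentsWithStats(m.astype(np.uint8))
    return [(c[i],st[i],l==i) for i in range(1,n) if st[i,4]>amin]
E
python3 - <<'E'
from h import *
im=cv2.imread('pics/top0.png');hsv=cv2.cvtColor(im,cv2.COLOR_BGR2HSV)
H,S,V=[hsv[...,i].astype(int) for i in range(3)]
roi=np.zeros(H.shape,bool);roi[120:245,160:312]=1
for u,v in((287,158),(272,204),(280,160),(267,207),(240,155),(235,205),(292,182),(200,150)):print((u,v),hsv[v,u])
white=roi&(S<50)&(V>130)
for c,st,m in blobs(white,200):
    r=cv2.minAreaRect(np.argwhere(m)[:,::-1].astype(np.float32));print('pan',r,cast('top',[r[0]],.062),cast('top',cv2.boxPoints(r),.062).round(3).tolist())
x0,y0=155,115
cv2.imwrite('pics/crop0.png',cv2.resize(im[115:245,155:350],None,fx=4,fy=4,interpolation=cv2.INTER_CUBIC))
E
```

```text
(287, 158) [115  33  47]
(272, 204) [120  28  45]
(280, 160) [ 12 165  91]
(267, 207) [ 12 167  90]
(240, 155) [168   8 156]
(235, 205) [173   7 156]
(292, 182) [ 19 107 131]
(200, 150) [ 19 110 139]
pan ((240.30738830566406, 159.6188507080078), (30.963220596313477, 28.6998291015625), 5.194429397583008) [[0.6370844  0.03464006 0.062     ]] [[0.597, 0.088, 0.062], [0.689, 0.078, 0.062], [0.677, -0.019, 0.062], [0.586, -0.008, 0.062]]
pan ((236.25863647460938, 203.89657592773438), (31.39119529724121, 29.647239685058594), 4.763641834259033) [[0.49759355 0.05051076 0.062     ]] [[0.457, 0.104, 0.062], [0.549, 0.094, 0.062], [0.538, -0.003, 0.062], [0.446, 0.007, 0.062]]
```

View pics/crop0.png

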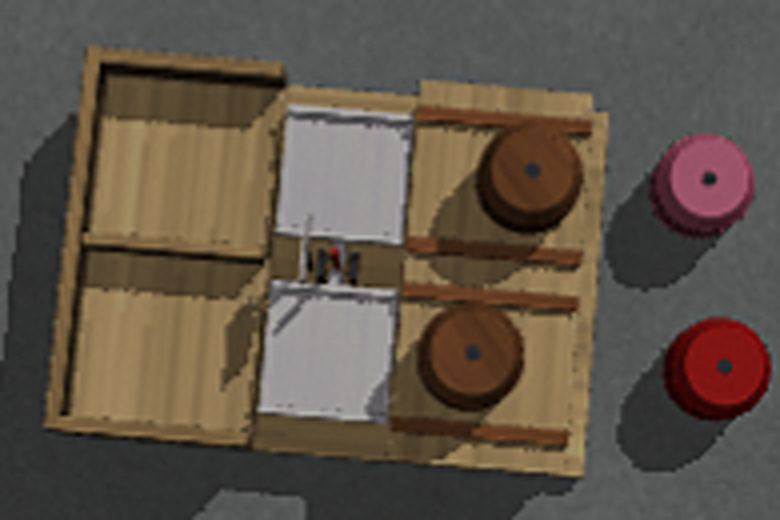

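The crop confirms it: two brown feet with a dark centre dot, at crop (533,170) in the far lane and (472,352) in the near lane. The pink and red decoys stand off the station. Both pans are empty.

```bash
cat >> h.py <<'E'
from scipy.spatial.transform import Rotation as Ro
Y=np.array([.113,.9936]);X=np.array([.9936,-.113]);C=np.array([.5673,.0426])
def st(p): d=np.array(p)[...,:2]-C; return np.array([d@X,d@Y]).T
def wd(x,y): return C+x*X+y*Y
def tool():
    q=get_state()['ee_rot'];return Ro.from_quat([*q[1:],q[0]])
def units(target): # world target -> shift in tool axes /0.5
    s=get_state();return (tool().inv().apply(np.array(target)-s['eef_pos'])/.5).round(3)
E
python3 - <<'E'
from h import *
P=cast('top',[(287.8,157.1),(272.6,202.6)],.131);print(P,st(P))
print(proj('side',P))
print('tool axes cols',tool().as_matrix().round(3))
# goal orientation: tool y down, tool x along station +-X
for sgn in(1,-1):
    x=np.r_[X*sgn,0];y=np.array([0,0,-1.]);M=np.c_[x,y,np.cross(x,y)]
    rv=(tool().inv()*Ro.from_matrix(M)).as_rotvec();print(sgn,np.degrees(rv).round(1),(rv/2/np.pi).round(3))
t=np.r_[wd(-.07,-.23),.25];print(t,units(t))
# side check: brown blobs
E
```

```text
[[ 0.62736863 -0.10868012  0.131     ]
 [ 0.4922542  -0.05874938  0.131     ]] [[ 0.07677885 -0.14352417]
 [-0.06311302 -0.10918092]]
[[297.46995882 182.78932827]
 [250.71872212 196.94581662]]
tool axes cols [[ 0.247 -0.    -0.969]
 [ 0.969 -0.001  0.247]
 [-0.001 -1.    -0.   ]]
1 [ 0.1 82.2 -0.1] [ 0.     0.228 -0.   ]
-1 [ -0.1 -97.8  -0.1] [-0.    -0.272 -0.   ]
[ 0.471758 -0.178018  0.25    ] [-1.361 -0.046 -1.002]
```

```bash
sed -i 's/^Y=np.array.*/Y=np.array([.113,.9936]);X=np.array([.9936,-.113]);C=np.array([.5673,.0426])+.004*X/' h.py
python3 -m jog '[{"x":-0.4,"y":-0.04,"z":-0.65,"ay":0.13,"grip":0.35},{"x":-0.4,"y":-0.04,"z":-0.65,"ay":0.13,"grip":0.35},{"x":-0.4,"y":-0.04,"z":-0.65,"ay":0.13,"grip":0.35},{"x":-0.4,"y":-0.04,"z":-0.65,"ay":0.13,"grip":0.35},{"x":-0.4,"y":-0.04,"z":-0.65,"ay":0.13,"grip":0.35},{"x":-0.4,"y":-0.04,"z":-0.65,"ay":0.13,"grip":0.35},{"x":-0.4,"y":-0.04,"z":-0.65,"ay":0.13,"grip":0.35}]' 10
cat > plan.py <<'E'
from h import *
import sys
x,y,z=map(float,sys.argv[1:4])
a=np.r_[X,0];b=np.array([0,0,-1.]);M=np.c_[a,b,np.cross(a,b)]
rv=(tool().inv()*Ro.from_matrix(M)).as_rotvec()
s=get_state();print('t',s['time'],'station',st(s['eef_pos']).round(4),s['eef_pos'][2].round(4),'F',s['contact_force'].round(1),'w',round(s['gripper_width'],2))
print('shift',units(np.r_[wd(x,y),z]),'turn',(rv/2/np.pi).round(4))
E
python3 plan.py -.07 -.2 .2
```

```text
t 0.1 station [-0.4778  0.5123] 0.226 F [-0.6 -0.1  0.7] w 1.0
shift [-1.3    0.054 -1.002] turn [ 2.000e-04  2.283e-01 -2.000e-04]invalid input at $[0]: expected keys x, y, z, ax, ay, az, grip
```

```bash
python3 -m jog '[{"x":-0.4,"y":-0.04,"z":-0.65,"ax":0,"ay":0.13,"az":0,"grip":0.35},{"x":-0.4,"y":-0.04,"z":-0.65,"ax":0,"ay":0.13,"az":0,"grip":0.35},{"x":-0.4,"y":-0.04,"z":-0.65,"ax":0,"ay":0.13,"az":0,"grip":0.35},{"x":-0.4,"y":-0.04,"z":-0.65,"ax":0,"ay":0.13,"az":0,"grip":0.35},{"x":-0.4,"y":-0.04,"z":-0.65,"ax":0,"ay":0.13,"az":0,"grip":0.35},{"x":-0.4,"y":-0.04,"z":-0.65,"ax":0,"ay":0.13,"az":0,"grip":0.35},{"x":-0.4,"y":-0.04,"z":-0.65,"ax":0,"ay":0.13,"az":0,"grip":0.35}]' 10
python3 plan.py -.07 -.2 .2
```

```text
time: 0.98
eef_pos: [0.4235, 0.3268, 0.247]
ee_rot: [-0.685, 0.686, 0.174, -0.173]
contact_force: [0.2, 0.2, 1.0]
gripper_width: 0.332
t 0.975 station [-0.179   0.2662] 0.247 F [0.2 0.2 1. ] w 0.33
shift [-0.355  0.095 -0.889] turn [0.0003 0.097  0.0002]
```

```bash
python3 -m jog '[{"x":-0.355,"y":0.05,"z":-0.889,"ax":0,"ay":0.097,"az":0,"grip":0.35},{"x":-0.355,"y":0.05,"z":-0.889,"ax":0,"ay":0.097,"az":0,"grip":0.35},{"x":-0.355,"y":0.05,"z":-0.889,"ax":0,"ay":0.097,"az":0,"grip":0.35},{"x":-0.355,"y":0.05,"z":-0.889,"ax":0,"ay":0.097,"az":0,"grip":0.35},{"x":-0.355,"y":0.05,"z":-0.889,"ax":0,"ay":0.097,"az":0,"grip":0.35},{"x":-0.355,"y":0.05,"z":-0.889,"ax":0,"ay":0.097,"az":0,"grip":0.35},{"x":-0.355,"y":0.05,"z":-0.889,"ax":0,"ay":0.097,"az":0,"grip":0.35},{"x":-0.355,"y":0.05,"z":-0.889,"ax":0,"ay":0.097,"az":0,"grip":0.35},{"x":-0.355,"y":0.05,"z":-0.889,"ax":0,"ay":0.097,"az":0,"grip":0.35}]' 10
python3 plan.py -.07 -.2 .085
python3 - <<'E'
from h import *
im=capture('top');cv2.imwrite('pics/t1.png',cv2.resize(im[110:260,150:350,::-1],None,fx=4,fy=4,interpolation=cv2.INTER_CUBIC))
E
```

```text
time: 2.1
eef_pos: [0.479, -0.1463, 0.2215]
ee_rot: [-0.706, 0.707, -0.039, 0.039]
contact_force: [0.6, 0.5, 0.3]
gripper_width: 0.33
t 2.1 station [-0.0704 -0.1977] 0.2215 F [0.6 0.5 0.3] w 0.33
shift [ 0.001  0.273 -0.004] turn [ 0.0002  0.0005 -0.    ]
```

View pics/t1.png

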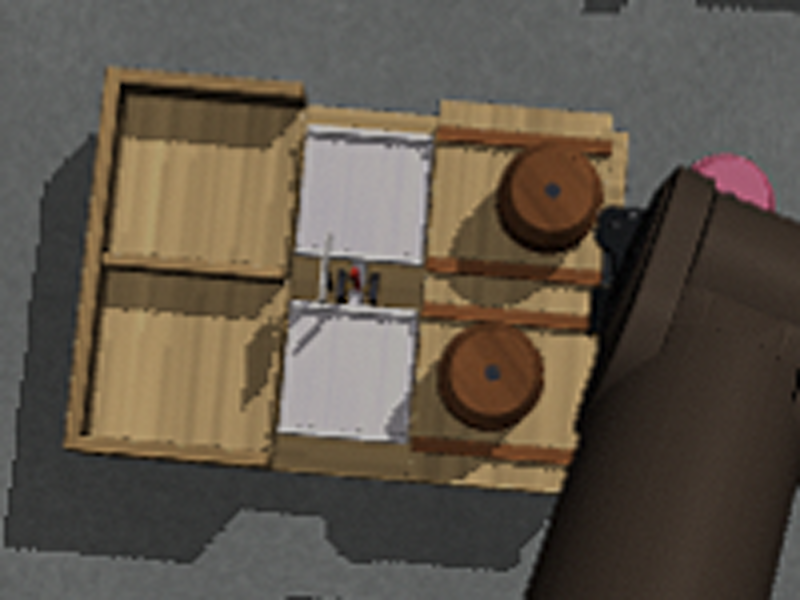

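```bash
python3 -m jog '[{"x":0,"y":0.12,"z":0,"ax":0,"ay":0,"az":0,"grip":0.35},{"x":0,"y":0.22,"z":0,"ax":0,"ay":0,"az":0,"grip":0.35},{"x":0,"y":0.273,"z":0,"ax":0,"ay":0,"az":0,"grip":0.35},{"x":0,"y":0.273,"z":0,"ax":0,"ay":0,"az":0,"grip":0.35},{"x":0,"y":0.273,"z":0.02,"ax":0,"ay":0,"az":0,"grip":0.35},{"x":0,"y":0.273,"z":0.04,"ax":0,"ay":0,"az":0,"grip":0.35},{"x":0,"y":0.273,"z":0.06,"ax":0,"ay":0,"az":0,"grip":0.35},{"x":0,"y":0.273,"z":0.075,"ax":0,"ay":0,"az":0,"grip":0.35},{"x":0,"y":0.273,"z":0.09,"ax":0,"ay":0,"az":0,"grip":0.35}]'
python3 plan.py -.07 -.047 .085
```

```text
time: 3.28
eef_pos: [0.4844, -0.0985, 0.0855]
ee_rot: [-0.706, 0.706, -0.037, 0.038]
contact_force: [0.5, -1.5, 0.8]
gripper_width: 0.326
t 3.275 station [-0.0704 -0.1495] 0.0855 F [ 0.5 -1.5  0.8] w 0.33
shift [0.002 0.001 0.205] turn [0.     0.0012 0.0001]
```

```bash
python3 -m jog '[{"x":0,"y":0,"z":0.02,"ax":0,"ay":0,"az":0,"grip":0.35},{"x":0,"y":0,"z":0.04,"ax":0,"ay":0,"az":0,"grip":0.35},{"x":0,"y":0,"z":0.06,"ax":0,"ay":0,"az":0,"grip":0.35},{"x":0,"y":0,"z":0.08,"ax":0,"ay":0,"az":0,"grip":0.35},{"x":0,"y":0,"z":0.1,"ax":0,"ay":0,"az":0,"grip":0.35},{"x":0,"y":0,"z":0.12,"ax":0,"ay":0,"az":0,"grip":0.35},{"x":0,"y":0,"z":0.14,"ax":0,"ay":0,"az":0,"grip":0.35},{"x":0,"y":0,"z":0.155,"ax":0,"ay":0,"az":0,"grip":0.35},{"x":0,"y":0,"z":0.17,"ax":0,"ay":0,"az":0,"grip":0.35},{"x":0,"y":0,"z":0.18,"ax":0,"ay":0,"az":0,"grip":0.35}]'
python3 plan.py -.07 -.047 .085
python3 - <<'E'
from h import *
a=capture('top')[110:260,170:330,::-1];b=capture('side')[130:280,160:340,::-1]
cv2.imwrite('pics/t2.png',np.hstack([cv2.resize(i,(400,450),interpolation=cv2.INTER_CUBIC) for i in(a,b)]))
E
```

```text
time: 4.53
eef_pos: [0.4934, -0.0087, 0.0852]
ee_rot: [0.706, -0.706, 0.037, -0.037]
contact_force: [0.5, -0.4, -0.4]
gripper_width: 0.329
t 4.525 station [-0.0716 -0.0593] 0.0852 F [ 0.5 -0.4 -0.4] w 0.33
shift [0.003 0.    0.025] turn [-0.      0.0013 -0.    ]
```

View pics/t2.png

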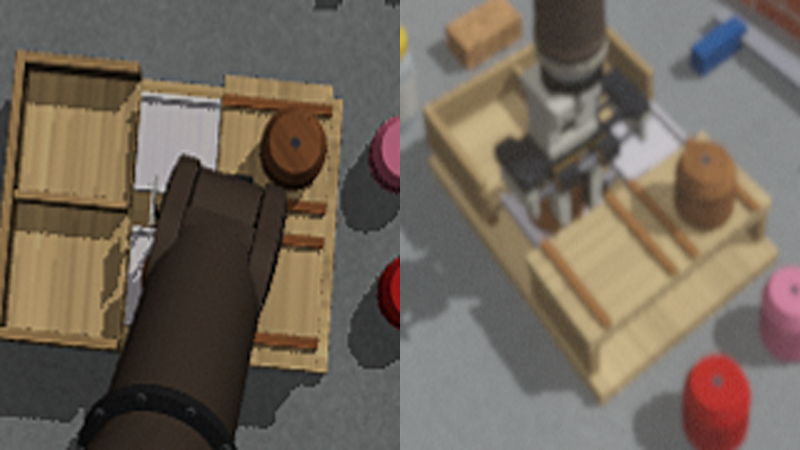

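The near foot has slid onto the near pan and is upright in the side view, at about (555,210). The far foot has not moved. I'll finish the push and retreat towards the far lane.

```bash
python3 -m jog '[{"x":0.003,"y":0,"z":0.01,"ax":0,"ay":0,"az":0,"grip":0.35},{"x":0.003,"y":0,"z":0.02,"ax":0,"ay":0,"az":0,"grip":0.35},{"x":0.003,"y":0,"z":0.02,"ax":0,"ay":0,"az":0,"grip":0.35},{"x":0,"y":0,"z":-0.06,"ax":0,"ay":0,"az":0,"grip":0.35},{"x":0,"y":-0.1,"z":-0.15,"ax":0,"ay":0,"az":0,"grip":0.35},{"x":0.08,"y":-0.2,"z":-0.22,"ax":0,"ay":0,"az":0,"grip":0.35},{"x":0.18,"y":-0.22,"z":-0.29,"ax":0,"ay":0,"az":0,"grip":0.35},{"x":0.285,"y":-0.22,"z":-0.34,"ax":0,"ay":0,"az":0,"grip":0.35},{"x":0.285,"y":-0.22,"z":-0.34,"ax":0,"ay":0,"az":0,"grip":0.35},{"x":0.285,"y":-0.22,"z":-0.34,"ax":0,"ay":0,"az":0,"grip":0.35}]'
python3 plan.py .07 -.225 .085
cat > look.py <<'E'
from h import *
import sys
a=capture('top')
g=a[110:260,170:330,::-1];hsv=cv2.cvtColor(np.ascontiguousarray(a[:,:,::-1]),cv2.COLOR_BGR2HSV)
b=capture('side')[130:280,160:340,::-1]
cv2.imwrite('pics/%s.png'%sys.argv[1],np.hstack([cv2.resize(i,(400,450),interpolation=cv2.INTER_CUBIC) for i in(g,b)]))
H,S,V=[hsv[...,i].astype(int) for i in range(3)]
roi=np.zeros(H.shape,bool);roi[125:240,165:310]=1
brown=roi&(H<16)&(S>140)
brown=cv2.morphologyEx(brown.astype(np.uint8),cv2.MORPH_OPEN,np.ones((5,5)))
for c,s,m in blobs(brown,150): print('foot blob',c.round(1),s,'dark dot:',end=' '); \
  [print(k.round(1),[ (st(cast('top',[k],z))[0]*1000).round(0).tolist() for z in(.108,.122,.131)]) for k,t,_ in blobs(cv2.morphologyEx(m.astype(np.uint8),cv2.MORPH_CLOSE,np.ones((7,7)))&(S<90)&(V<75),1)]
E
python3 look.py t3
```

```text
time: 5.88
eef_pos: [0.6168, -0.1935, 0.1945]
ee_rot: [-0.706, 0.706, -0.038, 0.037]
contact_force: [-0.0, 0.7, -0.5]
gripper_width: 0.324
t 5.875 station [ 0.0719 -0.229 ] 0.1945 F [-0.   0.7 -0.5] w 0.32
shift [-0.003  0.219  0.008] turn [ 0.      0.0011 -0.0002]
foot blob [286.6 157.9] [275 144  25  29 557] dark dot: [287.7 157.3] [[77.0, -145.0], [74.0, -144.0], [72.0, -143.0]]
foot blob [236.7 202. ] [225 190  25  26 487] dark dot: [236. 201.] [[-70.0, -0.0], [-71.0, -1.0], [-72.0, -1.0]]
```

View pics/t3.png

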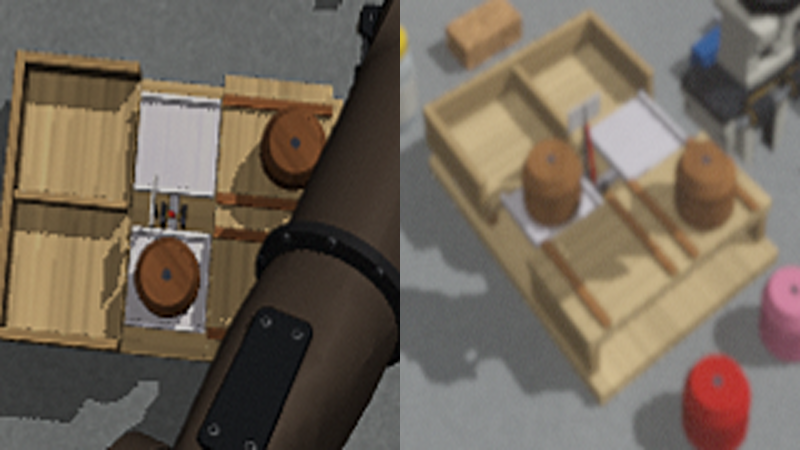

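The near foot is centred on its pan at station (-70, -1) mm, with the pan down and the pointer leaning towards it. Now the far foot.

```bash
python3 -m jog '[{"x":-0.003,"y":0.11,"z":0,"ax":0,"ay":0,"az":0,"grip":0.35},{"x":-0.003,"y":0.2,"z":0,"ax":0,"ay":0,"az":0,"grip":0.35},{"x":-0.003,"y":0.219,"z":0,"ax":0,"ay":0,"az":0,"grip":0.35},{"x":-0.003,"y":0.219,"z":0.02,"ax":0,"ay":0,"az":0,"grip":0.35},{"x":-0.003,"y":0.219,"z":0.04,"ax":0,"ay":0,"az":0,"grip":0.35},{"x":-0.003,"y":0.219,"z":0.06,"ax":0,"ay":0,"az":0,"grip":0.35},{"x":-0.003,"y":0.219,"z":0.075,"ax":0,"ay":0,"az":0,"grip":0.35},{"x":-0.003,"y":0.219,"z":0.095,"ax":0,"ay":0,"az":0,"grip":0.35},{"x":-0.003,"y":0.219,"z":0.115,"ax":0,"ay":0,"az":0,"grip":0.35},{"x":-0.003,"y":0.219,"z":0.135,"ax":0,"ay":0,"az":0,"grip":0.35}]'
python3 plan.py .07 -.048 .085
```

```text
time: 7.22
eef_pos: [0.6229, -0.1256, 0.0857]
ee_rot: [-0.706, 0.706, -0.037, 0.037]
contact_force: [-0.1, -2.9, 1.6]
gripper_width: 0.325
t 7.225 station [ 0.0703 -0.1608] 0.0857 F [-0.1 -2.9  1.6] w 0.32
shift [0.001 0.001 0.226] turn [ 0.      0.0012 -0.    ]
```

```bash
python3 -m jog '[{"x":0,"y":0,"z":0.02,"ax":0,"ay":0,"az":0,"grip":0.35},{"x":0,"y":0,"z":0.04,"ax":0,"ay":0,"az":0,"grip":0.35},{"x":0,"y":0,"z":0.06,"ax":0,"ay":0,"az":0,"grip":0.35},{"x":0,"y":0,"z":0.075,"ax":0,"ay":0,"az":0,"grip":0.35},{"x":0,"y":0,"z":0.09,"ax":0,"ay":0,"az":0,"grip":0.35},{"x":0,"y":0,"z":0.105,"ax":0,"ay":0,"az":0,"grip":0.35},{"x":0,"y":0,"z":0.12,"ax":0,"ay":0,"az":0,"grip":0.35},{"x":0,"y":0,"z":0.135,"ax":0,"ay":0,"az":0,"grip":0.35},{"x":0,"y":0,"z":0.15,"ax":0,"ay":0,"az":0,"grip":0.35},{"x":0,"y":0,"z":0.165,"ax":0,"ay":0,"az":0,"grip":0.35}]'
python3 plan.py .07 -.048 .085
```

```text
time: 8.48
eef_pos: [0.6314, -0.0431, 0.0855]
ee_rot: [0.706, -0.706, 0.037, -0.037]
contact_force: [0.6, -1.5, -0.6]
gripper_width: 0.325
t 8.475 station [ 0.0694 -0.0779] 0.0855 F [ 0.6 -1.5 -0.6] w 0.32
shift [0.002 0.001 0.06 ] turn [-0.      0.0013 -0.0001]
```

```bash
python3 -m jog '[{"x":0,"y":0,"z":0.012,"ax":0,"ay":0,"az":0,"grip":0.35},{"x":0,"y":0,"z":0.024,"ax":0,"ay":0,"az":0,"grip":0.35},{"x":0,"y":0,"z":0.036,"ax":0,"ay":0,"az":0,"grip":0.35},{"x":0,"y":0,"z":0.046,"ax":0,"ay":0,"az":0,"grip":0.35},{"x":0,"y":0,"z":0.052,"ax":0,"ay":0,"az":0,"grip":0.35},{"x":0,"y":0,"z":0.056,"ax":0,"ay":0,"az":0,"grip":0.35},{"x":0,"y":0,"z":0.056,"ax":0,"ay":0,"az":0,"grip":0.35},{"x":0,"y":0,"z":-0.02,"ax":0,"ay":0,"az":0,"grip":0.35},{"x":0,"y":-0.03,"z":-0.12,"ax":0,"ay":0,"az":0,"grip":0.35},{"x":0,"y":-0.06,"z":-0.2,"ax":0,"ay":0,"az":0,"grip":0.35}]'
python3 plan.py .07 -.048 .085
python3 look.py t4
```

```text
time: 9.72
eef_pos: [0.6206, -0.1456, 0.1163]
ee_rot: [-0.706, 0.706, -0.038, 0.038]
contact_force: [-0.2, -0.6, -0.5]
gripper_width: 0.323
t 9.725 station [ 0.0702 -0.181 ] 0.1163 F [-0.2 -0.6 -0.5] w 0.32
shift [0.001 0.062 0.266] turn [0.0001 0.0011 0.    ]
foot blob [241.3 156.9] [229 145  25  25 497] dark dot: [240.8 155. ] [[72.0, -2.0], [69.0, -3.0], [67.0, -3.0]]
foot blob [234.9 200.7] [224 189  24  26 417] dark dot: [236.  200.8] [[-69.0, -0.0], [-70.0, -1.0], [-71.0, -1.0]]
```

View pics/t4.png

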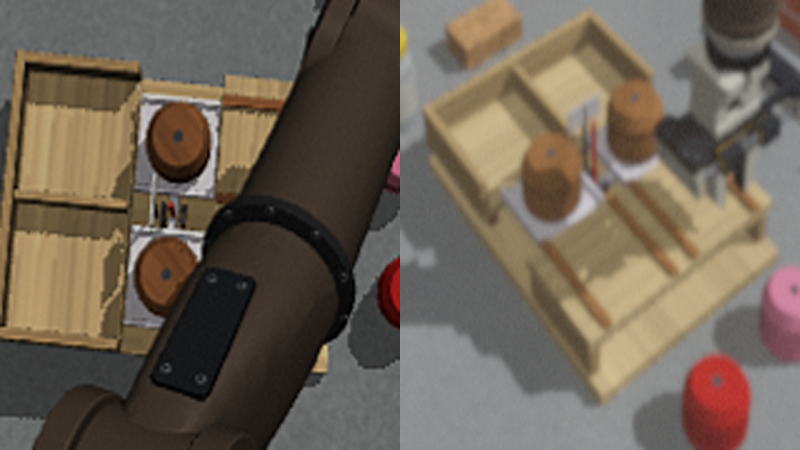

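Both feet stand near the pan middles, within 3 mm. The hand is clear, so I'll let the balance settle and then read it.

```bash
R='x'; python3 -m jog '[{"x":0,"y":-0.02,"z":-0.04,"ax":0,"ay":0,"az":0,"grip":0.35},{"x":0,"y":-0.02,"z":-0.08,"ax":0,"ay":0,"az":0,"grip":0.35},{"x":0,"y":-0.02,"z":-0.08,"ax":0,"ay":0,"az":0,"grip":0.35},{"x":0,"y":-0.02,"z":-0.08,"ax":0,"ay":0,"az":0,"grip":0.35},{"x":0,"y":-0.02,"z":-0.08,"ax":0,"ay":0,"az":0,"grip":0.35},{"x":0,"y":-0.02,"z":-0.08,"ax":0,"ay":0,"az":0,"grip":0.35},{"x":0,"y":-0.02,"z":-0.08,"ax":0,"ay":0,"az":0,"grip":0.35},{"x":0,"y":-0.02,"z":-0.08,"ax":0,"ay":0,"az":0,"grip":0.35},{"x":0,"y":-0.02,"z":-0.08,"ax":0,"ay":0,"az":0,"grip":0.35},{"x":0,"y":-0.02,"z":-0.08,"ax":0,"ay":0,"az":0,"grip":0.35}]' | head -1
python3 -m jog '[{"x":0,"y":0,"z":0,"ax":0,"ay":0,"az":0,"grip":0.35},{"x":0,"y":0,"z":0,"ax":0,"ay":0,"az":0,"grip":0.35},{"x":0,"y":0,"z":0,"ax":0,"ay":0,"az":0,"grip":0.35},{"x":0,"y":0,"z":0,"ax":0,"ay":0,"az":0,"grip":0.35},{"x":0,"y":0,"z":0,"ax":0,"ay":0,"az":0,"grip":0.35},{"x":0,"y":0,"z":0,"ax":0,"ay":0,"az":0,"grip":0.35},{"x":0,"y":0,"z":0,"ax":0,"ay":0,"az":0,"grip":0.35},{"x":0,"y":0,"z":0,"ax":0,"ay":0,"az":0,"grip":0.35},{"x":0,"y":0,"z":0,"ax":0,"ay":0,"az":0,"grip":0.35},{"x":0,"y":0,"z":0,"ax":0,"ay":0,"az":0,"grip":0.35}]' |head -1
python3 -m jog '[{"x":0,"y":0,"z":0,"ax":0,"ay":0,"az":0,"grip":0.35},{"x":0,"y":0,"z":0,"ax":0,"ay":0,"az":0,"grip":0.35},{"x":0,"y":0,"z":0,"ax":0,"ay":0,"az":0,"grip":0.35},{"x":0,"y":0,"z":0,"ax":0,"ay":0,"az":0,"grip":0.35},{"x":0,"y":0,"z":0,"ax":0,"ay":0,"az":0,"grip":0.35},{"x":0,"y":0,"z":0,"ax":0,"ay":0,"az":0,"grip":0.35},{"x":0,"y":0,"z":0,"ax":0,"ay":0,"az":0,"grip":0.35},{"x":0,"y":0,"z":0,"ax":0,"ay":0,"az":0,"grip":0.35},{"x":0,"y":0,"z":0,"ax":0,"ay":0,"az":0,"grip":0.35},{"x":0,"y":0,"z":0,"ax":0,"ay":0,"az":0,"grip":0.35}]' |head -1
python3 look.py t5
python3 - <<'E'
from h import *
im=capture('side');cv2.imwrite('pics/side5.png',im[:,:,::-1])
im0=cv2.imread('pics/side0.png')
for n,i in(('start',im0),('now',im[:,:,::-1])):
    h=cv2.cvtColor(np.ascontiguousarray(i),cv2.COLOR_BGR2HSV)[150:200,220:290].astype(int)
    m=((h[...,0]<8)|(h[...,0]>172))&(h[...,1]>120)
    p=np.argwhere(m)
    if len(p): print(n,[(r+150,round(p[p[:,0]==r,1].mean()+220,1)) for r in np.unique(p[:,0])])
# predicted pointer tip for tilts (tip 125 mm; pivot height ~?) and level
for a in(-.114,0,.114):print(a,proj('side',np.r_[wd(.07*a,0),.125]).round(1))
cv2.imwrite('pics/c5.png',np.hstack([cv2.resize(i[140:220,215:315],(400,320),interpolation=cv2.INTER_CUBIC) for i in(im0,im[:,:,::-1])]))
E
```

```text
time: 11.08
time: 12.32
time: 13.58
foot blob [241.4 157.6] [230 145  24  26 502] dark dot: [240.6 155.5] [[70.0, -2.0], [67.0, -2.0], [65.0, -3.0]]
foot blob [236.4 201.6] [224 189  25  26 510] dark dot: [236.  200.5] [[-68.0, -0.0], [-69.0, -1.0], [-70.0, -1.0]]
start [(np.int64(182), np.float64(247.0)), (np.int64(185), np.float64(247.0)), (np.int64(186), np.float64(247.0)), (np.int64(187), np.float64(247.0)), (np.int64(188), np.float64(247.0))]
now [(np.int64(184), np.float64(248.0)), (np.int64(185), np.float64(248.0)), (np.int64(186), np.float64(248.0))]
-0.114 [[244.4 170.8]]
0 [[246.5 169.7]]
0.114 [[248.7 168.7]]
```

View pics/c5.png

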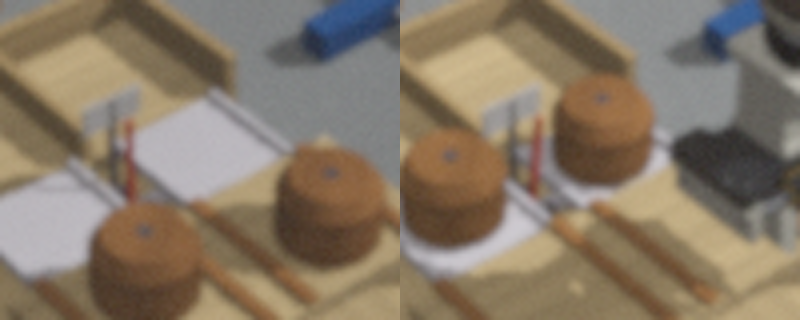

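The pointer's tip has shifted right, towards the far pan: tip minus base was -5 px at the start and is +3 px now. So the far pan is lower. I'll check this by triangulating the foot tops while planning the approach.

```bash
python3 - <<'E'
from h import *
for n,t,s in(('near',(236,200.5),(228,178.4)),('far',(240.6,155.5),(265.4,164.1)),):
    o1,d1=ray('top',[t]);o2,d2=ray('side',[s]);d1=d1[0];d2=d2[0]
    k=np.linalg.lstsq(np.c_[d1,-d2],o2-o1,rcond=None)[0];a=o1+k[0]*d1;b=o2+k[1]*d2
    print(n,((a+b)/2).round(4),'gap',np.linalg.norm(a-b).round(4),st((a+b)/2).round(4))
E
python3 plan.py .07 -.06 .085
```

```text
near [0.5025 0.0483 0.128 ] gap 0.002 [-0.0691 -0.0017]
far [0.6397 0.0321 0.114 ] gap 0.001 [ 0.0692 -0.0023]
t 13.725 station [ 0.0707 -0.2187] 0.1257 F [-0.1 -0.6  0.3] w 0.33
shift [0.001 0.081 0.317] turn [-0.      0.0013  0.    ]
```

The heights agree. The near foot's top is at 128 mm and the far one's at 114 mm, so the far pan is down and the far foot is heavier. I'll push it on into the tray.

```bash
python3 -m jog '[{"x":0,"y":0.08,"z":0.05,"ax":0,"ay":0,"az":0,"grip":0.35},{"x":0,"y":0.083,"z":0.13,"ax":0,"ay":0,"az":0,"grip":0.35},{"x":0,"y":0.083,"z":0.21,"ax":0,"ay":0,"az":0,"grip":0.35},{"x":0,"y":0.083,"z":0.27,"ax":0,"ay":0,"az":0,"grip":0.35},{"x":0,"y":0.083,"z":0.31,"ax":0,"ay":0,"az":0,"grip":0.35},{"x":0,"y":0.083,"z":0.33,"ax":0,"ay":0,"az":0,"grip":0.35},{"x":0,"y":0.083,"z":0.345,"ax":0,"ay":0,"az":0,"grip":0.35},{"x":0,"y":0.083,"z":0.36,"ax":0,"ay":0,"az":0,"grip":0.35},{"x":0,"y":0.083,"z":0.375,"ax":0,"ay":0,"az":0,"grip":0.35},{"x":0,"y":0.083,"z":0.39,"ax":0,"ay":0,"az":0,"grip":0.35}]'|tail -3
python3 plan.py .07 .068 .084
```

```text
ee_rot: [-0.706, 0.706, -0.037, 0.037]
contact_force: [-0.6, -1.8, -0.2]
gripper_width: 0.327
t 14.975 station [ 0.0692 -0.0238] 0.0842 F [-0.6 -1.8 -0.2] w 0.33
shift [0.003 0.    0.184] turn [0.     0.0011 0.    ]
```

```bash
python3 -m jog '[{"x":0,"y":0,"z":0.016,"ax":0,"ay":0,"az":0,"grip":0.35},{"x":0,"y":0,"z":0.032,"ax":0,"ay":0,"az":0,"grip":0.35},{"x":0,"y":0,"z":0.048,"ax":0,"ay":0,"az":0,"grip":0.35},{"x":0,"y":0,"z":0.064,"ax":0,"ay":0,"az":0,"grip":0.35},{"x":0,"y":0,"z":0.08,"ax":0,"ay":0,"az":0,"grip":0.35},{"x":0,"y":0,"z":0.096,"ax":0,"ay":0,"az":0,"grip":0.35},{"x":0,"y":0,"z":0.112,"ax":0,"ay":0,"az":0,"grip":0.35},{"x":0,"y":0,"z":0.128,"ax":0,"ay":0,"az":0,"grip":0.35},{"x":0,"y":0,"z":0.14,"ax":0,"ay":0,"az":0,"grip":0.35},{"x":0,"y":0,"z":0.15,"ax":0,"ay":0,"az":0,"grip":0.35}]'|tail -3
python3 plan.py .07 .068 .084; python3 look.py t6
```

```text
ee_rot: [0.706, -0.706, 0.037, -0.037]
contact_force: [-0.8, -0.3, -0.5]
gripper_width: 0.322
t 16.225 station [0.0684 0.0518] 0.084 F [-0.8 -0.3 -0.5] w 0.32
shift [ 0.004 -0.     0.032] turn [-0.      0.0013 -0.0001]
foot blob [236.6 202.2] [225 190  24  26 492] dark dot: [236. 201.] [[-70.0, -0.0], [-71.0, -1.0], [-72.0, -1.0]]
```

View pics/t6.png

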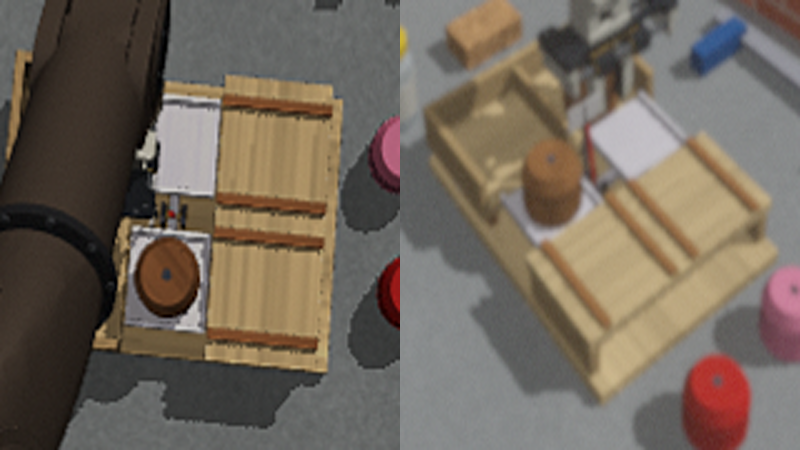

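The far pan is empty and has risen, and the near foot still stands on its own pan. I'll finish the last 18 mm, then back out.

```bash
python3 -m jog '[{"x":0,"y":0,"z":0.012,"ax":0,"ay":0,"az":0,"grip":0.35},{"x":0,"y":0,"z":0.024,"ax":0,"ay":0,"az":0,"grip":0.35},{"x":0,"y":0,"z":0.036,"ax":0,"ay":0,"az":0,"grip":0.35},{"x":0,"y":0,"z":0.036,"ax":0,"ay":0,"az":0,"grip":0.35},{"x":0,"y":0,"z":-0.05,"ax":0,"ay":0,"az":0,"grip":0.35},{"x":0,"y":-0.02,"z":-0.17,"ax":0,"ay":0,"az":0,"grip":0.35},{"x":0,"y":-0.06,"z":-0.29,"ax":0,"ay":0,"az":0,"grip":0.35},{"x":0,"y":-0.1,"z":-0.41,"ax":0,"ay":0,"az":0,"grip":0.35},{"x":0,"y":-0.14,"z":-0.51,"ax":0,"ay":0,"az":0,"grip":0.35},{"x":0,"y":-0.14,"z":-0.55,"ax":0,"ay":0,"az":0,"grip":0.35}]'|tail -3
python3 -m jog '[{"x":0,"y":0,"z":0,"ax":0,"ay":0,"az":0,"grip":0.35},{"x":0,"y":0,"z":0,"ax":0,"ay":0,"az":0,"grip":0.35},{"x":0,"y":0,"z":0,"ax":0,"ay":0,"az":0,"grip":0.35},{"x":0,"y":0,"z":0,"ax":0,"ay":0,"az":0,"grip":0.35},{"x":0,"y":0,"z":0,"ax":0,"ay":0,"az":0,"grip":0.35},{"x":0,"y":0,"z":0,"ax":0,"ay":0,"az":0,"grip":0.35},{"x":0,"y":0,"z":0,"ax":0,"ay":0,"az":0,"grip":0.35},{"x":0,"y":0,"z":0,"ax":0,"ay":0,"az":0,"grip":0.35}]'|head -2
python3 look.py t7
```

```text
ee_rot: [-0.705, 0.707, -0.038, 0.04]
contact_force: [-0.2, -0.1, -0.4]
gripper_width: 0.325
time: 18.58
eef_pos: [0.6163, -0.1882, 0.1542]
foot blob [202.5 155. ] [190 142  26  27 534] dark dot: [201. 153.] [[67.0, 119.0], [64.0, 117.0], [63.0, 116.0]]
foot blob [236.6 202.2] [225 190  24  26 494] dark dot: [236. 201.] [[-70.0, -0.0], [-71.0, -1.0], [-72.0, -1.0]]
```

View pics/t7.png

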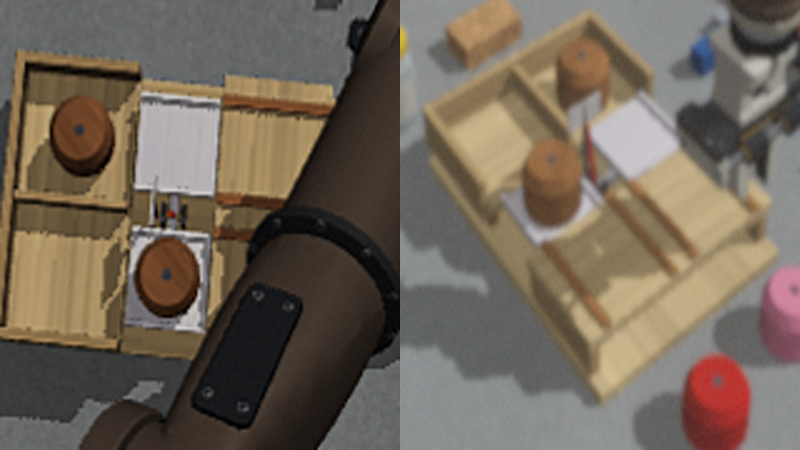

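The heavier foot stands upright in the tray at station (67, 119) mm. The lighter one stands centred on the near pan at (-70, 0) mm, and the hand is clear. Handing in.

```bash
python3 -c "
from rig import *
print(job_done())"
```

```text
the job is handed in; nothing more can be done
None
```

I weighed the two feet, and the one in the far lane is the heavier. It now stands in the tray, and the lighter foot is on the near pan. I handed the job in at about 19 s of the 69 s allowed; no verdict was reported.

- **Weighing:** I slid each foot to within about 3 mm of its pan's middle, took the hand away and waited more than 3 s. The pointer leaned towards the far pan. The foot tops triangulated at 114 mm (far) and 128 mm (near), so the two readings agree. The higher sliding force on the far foot (2.9 N against 1.5 N) also fits.
- **Final check:** The last picture puts the heavier foot on the tray floor at station (67, 119) mm. The lighter one is at (-70, 0) mm on the near pan. Both look upright, and the hand is well clear.
- **Bystanders:** I kept clear of the glue jar, hammer and sanding block but did not measure them again at the end. The last crops show the sanding block looking unmoved; the hammer is out of view and the jar is only partly in it.
- **Correction made:** My first pan-centre estimate was about 4 mm off along x because of a shadow. I corrected it before pushing, and no checks failed after that.

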